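Open the double door of the cake-decorating case

ROBOT

A 6-joint arm with a two-finger parallel gripper is mounted at the origin on the work surface. World frame = base frame: x ahead of the robot, y to its left, z up, the work surface at z = 0. Lengths are in m, angles in rad, forces in N, time in s.
With the tool pointing down it reaches from about 0.25 to 0.725 m from the base axis. Payload 9.7 kg.
Tool frame: the origin (TCP) lies midway between the tips of the shut fingers; the grasp point (between the pads) lies 19 mm behind it; z points along the fingers, y is the direction in which the jaws open and shut (so a half turn about z gives the same grasp; the last joint's range is limited). The gripper opens to 85 mm and grips with 20 to 120 N. Pads are 22 mm wide; open, the fingers measure 114 mm over their backs; the gripper's body (76 mm by 85 mm) begins 54 mm behind the grasp point. The pads swing forward as they close: fully open they stand 13 mm farther back than shut.
Start: joints at [1.117, 0.087, 0.176, 1.66, 0, 1.571], TCP at [0.241, 0.494, 0.231] pointing down, gripper open.
Joint ranges: [-3.13, 3.13], [-0.85, 1.81], [-1.15, 1.24], [-2.2, 2.28], [-1.44, 1.52], [-3.14, 3.14]. Speed limits (rad/s): [2.22, 2.22, 2.57, 3.14, 3.14, 3.14].

INTERFACE

Orientations are given as a unit quaternion [x, y, z, w].
In Python, from cell import arm, snapshot, get_calibration gives the robot as it stands.
- The arm moves only by the tool send_rows, never from a script. Its argument "motion" is a list of rows, each a list of 3 entries, a list of its own where there are three numbers: the shift along the tool's x, y, z in mm, then the turn about the tool's z in degrees, then the finger opening in mm, from 0 to 85.4. In form: [[[dx, dy, dz], twist, jaw], ...]. A call has 1 to 20 rows; each row is the pose to reach, as a shift and turn from the pose commanded when the call began, along the tool's axes at that moment; what a row does not reach only later rows make up. A row lasts 1/12 s, in which the tool goes at most 41.7 mm and 7.16 degrees, less where a joint would pass 70% of its speed; a pose out of reach is approached as far as the arm can. A call with a gripper value outside its range is refused whole. The fingers move at their own pace and stop on an object; "squeeze" is the grip in N (left out, the last holds). Time passes only in rows, so rows that repeat a pose let the fingers close. It gives the time, the measured TCP pose, the force and the opening at its end, in the units of the state.
- arm.state(): the state, without advancing time (a new reading comes with each control period).
- snapshot(name): name is "side" or "top"; returns the picture (420x560x3 uint8, blue, green, red); there is no depth.
- get_calibration(name): a dict with "intrinsics" (3x3 intrinsics, pixels), "R" (3x3) and "t" (3): a world point X has camera coordinates R X + t. Camera axes: x right, y down, z forward; pixel columns grow to the right and rows downward; lengths in m; the calibration is good to about 2 mm. A picture is of the moment at which its call begins. get_calibration takes no time and is no camera call.
- arm.sign_off(): hands the job in, once; it reports no verdict.
The state is a dict: "t": time; "joint_positions": joint angles; "joint_vel": joint speeds; "joint_torque": joint torques, N m; "position": TCP position; "eef_rot": TCP orientation; "contact_force": force on the tool from outside, world axes, zero at the start; "wrist_torque": the same for the moment, N m; "grip_width": finger opening in m.
Only numpy, scipy, OpenCV 4.12 (cv2) and the standard library are available. Lean on these libraries where they do the work, as an engineer would, in place of code of your own. Each camera call takes 0.05 s, during which the arm holds its last target.

TASK

Open up the small slope-fronted double-door case: turn its catch aside, off the right-hand door, swing that door wide open to about a right angle, and after that swing the left-hand door, whose edge lies under the right one's strip, wide open in the same way. Leave both doors standing open and do not shift the jar, the tub or the spatula nearby.

Things in the scene. Friction and masses are not known exactly. Their poses are not given: they have to be found in the camera images.
- case: White case, 275 mm deep (x), 360 mm wide (y). Origin: centre of its underside; x points to its back, y to its left, z up. Its front, at x = -135 mm, is 50 mm high; from there a flat face rises to the back at 35 degrees from level for 285 mm. Two steel doors lie side by side on this face. A tool tilted back by 25 to 35 degrees (35: square to the face) stays clear of the shelf above.
- right_leaf (a joint): Right door (case's -y side), rad, 0 shut, 1.8 fully open. Panel 220 x 162 x 12 mm, 0.3 kg, hinged at its outer edge, the hinge line running up the slope: it swings up off the face and out to the right. A strip on its middle edge overlaps the left door by 12 mm. The catch holds it shut. Opening takes about 4 N at the handle; let go below about 1 rad it may fall shut, above it stays.
- left_leaf (a joint): Left-hand door (the case's +y side), rad, 0 shut, 1.8 fully open. Mirror of the right one (10.5 mm thick, no strip), swinging up and outwards to the left; the right door's strip holds its middle edge down until the right door is open.
- catch (a joint): Swivel catch on the sill below the right door, rad. 0: points straight up the slope, 35 mm over the door's lower edge; grows as it turns, in the plane of the sloping face, towards the right (case's -y); clear of the door beyond 1.25; stops at 1.7. Bar 62 x 14 x 6 mm with an upright stud to push against. 1 N at the stud turns it; it stays where left.
- catch_stud (a point): Top of the catch's stud, 12 mm diameter, 27 mm tall above the bar, 55 mm from the pivot; the top is 47 mm out of the face. x points along the bar to its end, z out of the face.
- catch_pivot (a point): Catch's pivot, on the sloping face. z points out of the face; its axes turn with the catch.
- right_handle (a point): Middle of the right door's handle: a round bar of 10 mm diameter, 104 mm long, running up and down the slope parallel to the hinge, its axis 40 mm off the panel, held by 8 mm posts 45 mm either side of the middle; 132 mm from the hinge line. x points up the slope along the bar, y to the left, z out of the panel (they turn with the door).
- left_handle (a point): Middle of the left door's handle, same bar and axes; 120 mm from its hinge line. Shut, the two bars are 78 mm apart.
- right_hinge (a point): Point on the right door's hinge line level with the middle of the handle, in the plane of the sloping face; the line runs up the slope.
- left_hinge (a point): The same for the left door.
- jar: Bystander: closed jar, 72 mm diameter, 110 mm tall, standing left of the case. Origin: centre of the underside.
- tub: Bystander: open white tub, 100 mm diameter, 100 mm tall, standing right of the case. Origin: centre of the underside.
- spatula: Bystander: spatula 240 mm long lying across the counter in front of the case. Origin: near its middle, on the counter.
- shelf_front (a point): Middle of the front rod (10 mm thick, 354 mm long) of the case's fixed wire shelf, 372 mm above the counter. From it the shelf runs 190 mm to the back, over much of the doors; the rod is 7 mm behind and 210 mm above the middle of the handles of the shut doors, so a vertical gripper cannot come down onto them.

How it is judged:
On the way, in this order (a step that is already met when the one before it is completed fails the run):
1. the catch is turned aside, clear of the right door, both doors still shut (value of joint catch above 1.1 rad and value of joint each of right_leaf, left_leaf below 0.2 rad), for 0.1 s.
2. the right door is wide open, the left one still shut (value of joint right_leaf above 1.2 rad and value of joint left_leaf below 0.25 rad), for 0.2 s.
3. the left door is wide open too (value of joint left_leaf above 1.2 rad), for 0.2 s.
At the end, for the whole second after the job is handed in: Both doors stand still, open by more than 1.2 rad (about 70 degrees), and the catch is turned aside by more than 1.1 rad (value of joint each of right_leaf, left_leaf above 1.2 rad and value of joint catch above 1.1 rad and velocity of joint right_leaf between -0.05 and 0.05 rad/s and velocity of joint left_leaf between -0.05 and 0.05 rad/s); the robot touches nothing.
It fails at once if the jar, the tub or the spatula is shifted by more than 30 mm or the jar or tub tipped over (distance of any of jar, tub, spatula from where it was at the start of the episode above 0.03 m or angle between any of jar, tub's own z axis and vertical above 0.5 rad).
It also fails if it takes over 72 s, if anything falls off the work surface, if the arm or the gripper's body presses on something with over 40 N, if the wrist force passes 120 N, or if a joint passes its speed limit or range.

## Working session

There is one attempt and no reset: what is moved stays moved. The work goes in short steps, Python scripts to look and compute and a tool call to move; the robot and the scene stay as the last step left them, time stands still between calls to the robot, and variables do not carry over. Pictures are saved under pics/ and viewed, and the job is handed in when it is done.

Besides the shell and the picture viewer there is one more tool, called after "Call:" as a command line: name --argument value ..., lists and objects as JSON in quotes. send_rows: Moves the arm, as the interface text tells. Its arguments: {"type":"object","properties":{"motion":{"type":"array","items":{"type":"array"}},"squeeze":{"type":"number"}},"required":["motion"]}

```bash
mkdir -p pics; ls; python3 - <<'E'
from cell import arm,snapshot,get_calibration
import cv2
for n in("side","top"):
    cv2.imwrite(f"pics/{n}0.png",snapshot(n)); c=get_calibration(n); print(n,c)
print(arm.state())
E
```

```text
pics
side {'intrinsics': array([[526.71466592,   0.        , 280.58903794],
       [  0.        , 526.71466592, 206.13309777],
       [  0.        ,   0.        ,   1.        ]]), 'R': array([[ 0.85399092, -0.51985652, -0.02118292],
       [-0.28689511, -0.43654913, -0.852711  ],
       [ 0.43403999,  0.73428473, -0.52195329]]), 't': array([-0.47907243,  0.36501431,  1.17229287])}
top {'intrinsics': array([[529.78300777,   0.        , 280.79253126],
       [  0.        , 529.78300777, 212.82613442],
       [  0.        ,   0.        ,   1.        ]]), 'R': array([[ 0.01713758, -0.99947109,  0.02763778],
       [-0.99569016, -0.01957949, -0.09065184],
       [ 0.09114503, -0.02596511, -0.99549907]]), 't': array([-0.03894774,  0.60855625,  1.71719918])}
{'t': 0.1, 'joint_positions': array([1.11699367e+00, 8.74127602e-02, 1.75208239e-01, 1.65981318e+00,
       1.64356447e-05, 1.57082239e+00]), 'joint_vel': array([-1.24086944e-03,  1.75849365e-04,  8.13426907e-05,  1.97789353e-05,
       -3.33487349e-04, -2.42813507e-04]), 'joint_torque': array([-4.43161275e-05, -5.21563768e+01,  4.65653443e+01,  1.59375760e-02,
       -2.08044611e-05, -6.59404435e-06]), 'position': array([0.24101518, 0.49414366, 0.23064711]), 'eef_rot': array([ 2.24972022e-01,  9.74365032e-01, -5.93188658e-04, -1.45379549e-04]), 'contact_force': array([-0.81001745,  1.22489061,  0.30333927]), 'wrist_torque': array([-0.02850067, -0.05147112,  0.00252916]), 'grip_width': 0.08558074896956597}
```

View pics/side0.png

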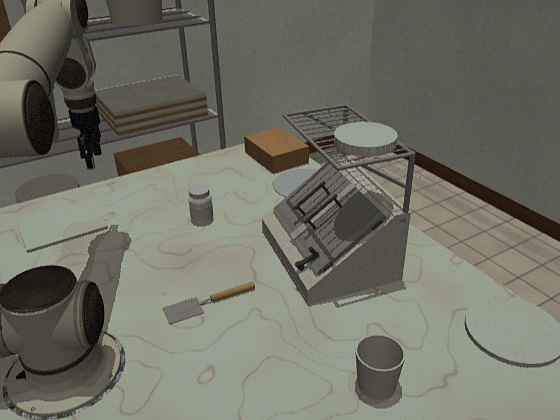

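View pics/top0.png

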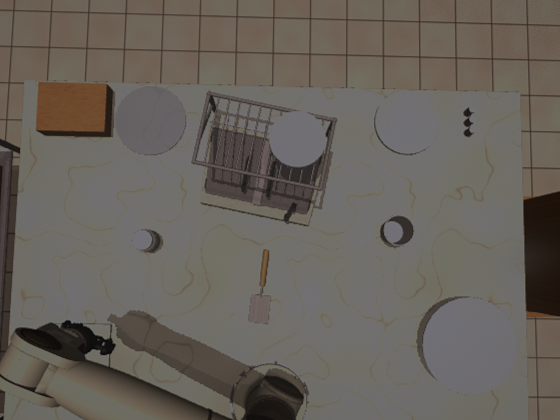

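```bash
python3 - <<'E'
import cv2
a=cv2.imread("pics/side0.png")[90:320,240:430]; a=cv2.convertScaleAbs(a,alpha=1.6)
cv2.imwrite("pics/side0c.png",cv2.resize(a[:, :],None,fx=2.6,fy=2.6,interpolation=cv2.INTER_CUBIC)); 
b=cv2.imread("pics/top0.png")[85:235,185:345];b=cv2.convertScaleAbs(b,alpha=1.8)
cv2.imwrite("pics/top0c.png",cv2.resize(b,None,fx=4,fy=4,interpolation=cv2.INTER_CUBIC))
E
```

```text
(no output)
```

View pics/side0c.png

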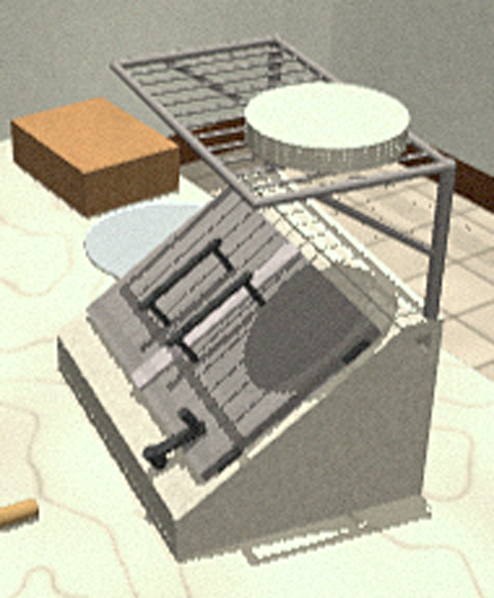

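View pics/top0c.png

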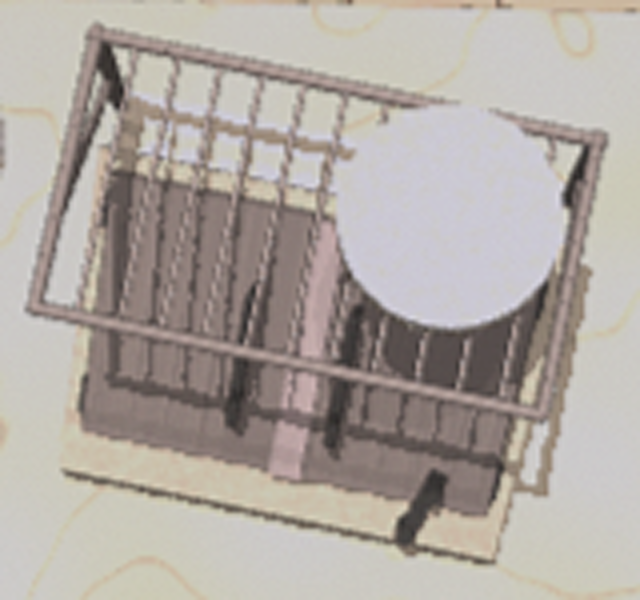

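```bash
cat > h.py <<'E'
import numpy as np
from cell import get_calibration
from scipy.spatial.transform import Rotation as Rt
C={n:get_calibration(n) for n in("side","top")}
def proj(n,X):
    c=C[n]; p=np.asarray(c["R"])@X+np.asarray(c["t"]); p=np.asarray(c["intrinsics"])@p; return p[:2]/p[2]
th=np.radians(35); U=np.array([np.cos(th),0,np.sin(th)]); N=np.array([-np.sin(th),0,np.cos(th)])
def face(s,y,h): return np.array([-.135,0,.05])+s*U+h*N+np.array([0,y,0])
def rz(a): return Rt.from_euler('z',a).as_matrix()
def world(q,p): return rz(q[2])@p+np.array([q[0],q[1],0])
import json,os
Q=np.array(json.load(open('q.json'))) if os.path.exists('q.json') else None
E
cat > fit.py <<'E'
from h import *
from scipy.optimize import least_squares
S=0.121;H=.052
obs=[("side",[-.0587,.177,.372],(283.5,115)),("side",[-.0587,-.177,.372],(338.8,168)),
("side",[-.135,-.18,0],(310,305.4)),("side",[-.135,-.18,.05],(308.5,287)),("side",[-.135,.18,.05],(262.3,220)),
("top",[-.0587,.177,.372],(193,162)),("top",[-.0587,-.177,.372],(320.8,188)),
("top",[-.135,-.18,.05],(308,225)),("top",[-.135,.18,.05],(200.5,202.5)),
("top",face(S-.052,.045,H),(243.2,192.5)),("top",face(S-.052,-.033,H),(268,197.5)),
("side",face(S-.052,.045,H),(298.8,207.3)),("side",face(S+.052,.045,H),(323.5,183.5)),
("side",face(S-.052,-.033,H),(306,220.8)),("side",face(S+.052,-.033,H),(335,197.7))]
f=lambda q:np.concatenate([proj(n,world(q,np.array(p)))-o for n,p,o in obs])
r=least_squares(f,[.55,0,0],loss='soft_l1'); print(r.x)
print(np.round(f(r.x).reshape(-1,2),1))
json.dump(list(r.x),open('q.json','w'))
q=r.x
def show(s):
  print(s)
for a in (0,.3,.6):
  for s0 in (.0,.02):
    pass
E
python3 fit.py
```

```text
[ 0.74302377  0.03377171 -0.19085586]
[[  1.9  -1.1]
 [  3.5   0.7]
 [ -0.2  -0.4]
 [  1.5   2.9]
 [  1.   -2.5]
 [ -0.7  -3.9]
 [  1.8  -2.1]
 [  0.3  -2.2]
 [ -0.6  -2.7]
 [ -2.    4.9]
 [ -2.2   5.1]
 [-11.7   7.6]
 [ -7.8   6.8]
 [ -8.4   8.7]
 [ -7.4   6.2]]
```

```bash
cat >> fit.py <<'E'
print('free')
def F(v):
    q=v[:3];S=v[3];H=v[4];rx=v[5]
    out=[]
    for i,(n,p,o) in enumerate(obs):
        p=np.array(p,float)
        if i in(0,1,5,6): p[0]=rx;p[2]=v[6]
        if i>=9:
            p=face(S+(.052 if i in(12,14) else -.052),[.045,-.033,.045,.045,-.033,-.033][i-9],H)
        out.append(proj(n,world(q,p))-o)
    return np.concatenate(out)
r=least_squares(F,[*q,.13,.052,-.0587,.372],loss='soft_l1');print(r.x);print(np.round(F(r.x).reshape(-1,2),1))
json.dump(list(r.x[:3]),open('q.json','w'))
q=r.x[:3];S,H=r.x[3:5]
print(face(S,0,H),'rod',r.x[5:])
E
python3 fit.py|sed -n '/free/,$p'
```

```text
free
[ 0.73795169  0.03293031 -0.18751078  0.15296975  0.05255289 -0.06212317
  0.37335297]
[[-0.8 -0.8]
 [ 0.8  1.1]
 [-1.4  0.6]
 [ 0.2  3.8]
 [-0.4 -1.8]
 [-0.8 -0.6]
 [ 2.   0.8]
 [ 0.8 -0.8]
 [-0.3 -1. ]
 [-0.2 -2.3]
 [-0.1 -2.1]
 [-4.5  0.7]
 [-0.5 -0.3]
 [-0.6  1.5]
 [ 0.4 -1.2]]
[-0.03983761  0.          0.18078865] rod [-0.06212317  0.37335297]
```

```bash
cat > ov.py <<'E'
from h import *
import cv2,sys
def overlay(img,n,S,H,col,x0,y0,f,q,pts=None):
    P=lambda p:tuple(int(v) for v in ((proj(n,world(q,p))-[x0,y0]+.5)*f))
    for y in(.045,-.033):
        cv2.line(img,P(face(S-.052,y,H)),P(face(S+.052,y,H)),col,1)
        for d in(-.045,.045): cv2.line(img,P(face(S+d,y,.012)),P(face(S+d,y,H)),col,1)
    B=[face(0,-.18,0),face(0,.18,0),face(.285,.18,0),face(.285,-.18,0)]
    for i in range(4): cv2.line(img,P(B[i]),P(B[(i+1)%4]),(0,255,255),1)
    for yy in (-.165,-.003,.165): cv2.line(img,P(face(.05,yy,.012)),P(face(.27,yy,.012)),(255,255,0),1)
    return P
if __name__=="__main__":
    for n,x0,y0,w,h in(("side",255,150,130,150),("top",185,85,160,150)):
        f=4 if n=="side" else 4
        a=cv2.imread(f"pics/{n}0.png")[y0:y0+h,x0:x0+w];a=cv2.convertScaleAbs(a,alpha=1.7)
        a=cv2.resize(a,None,fx=f,fy=f,interpolation=cv2.INTER_CUBIC)
        overlay(a,n,.118,.052,(0,0,255),x0,y0,f,Q);overlay(a,n,.153,.052,(0,255,0),x0,y0,f,Q)
        cv2.imwrite(f"pics/{n}_ov1.png",a)
E
python3 ov.py
```

```text
(no output)
```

View pics/side_ov1.png

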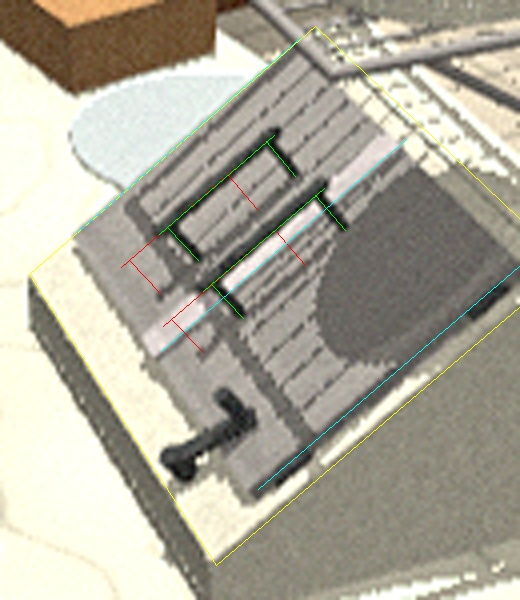

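View pics/top_ov1.png

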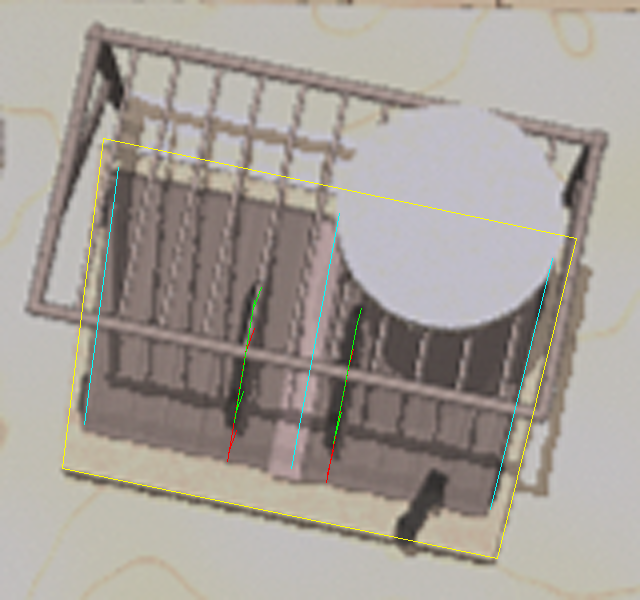

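```bash
python3 - <<'E'
import cv2
a=cv2.imread("pics/side0.png")[235:285,285:335];a=cv2.convertScaleAbs(a,alpha=2)
a=cv2.resize(a,None,fx=10,fy=10,interpolation=cv2.INTER_NEAREST)
b=cv2.imread("pics/top0.png")[195:225,275:305];b=cv2.convertScaleAbs(b,alpha=2.2)
b=cv2.resize(b,(500,500),interpolation=cv2.INTER_NEAREST)
cv2.imwrite("pics/catch0.png",cv2.resize(cv2.hconcat([a,b]),(800,400)))
from h import *
from scipy.optimize import least_squares
def tri(a,b):
    r=least_squares(lambda X:np.r_[proj("side",X)-a,proj("top",X)-b],[.6,0,.1]);return r.x,np.abs(r.fun).max()
def loc(X):
    p=rz(Q[2]).T@(X-[Q[0],Q[1],0])-[-.135,0,.05]; return np.round([p@U,p[1],p@N],4)
for nm,a,b in(("stud",(310.7,248.5),(294.2,203.5)),("piv",(299.5,265.5),(286,219.5))):
    X,e=tri(a,b);print(nm,X,e,loc(X))
E
```

```text
stud [ 0.62237894 -0.06197243  0.12569705] 2.4818531477019405 [ 0.0755 -0.1148  0.0396]
piv [ 0.58813163 -0.0459732   0.07417174] 1.3279598092663605 [ 0.0159 -0.1054  0.0184]
```

View pics/catch0.png

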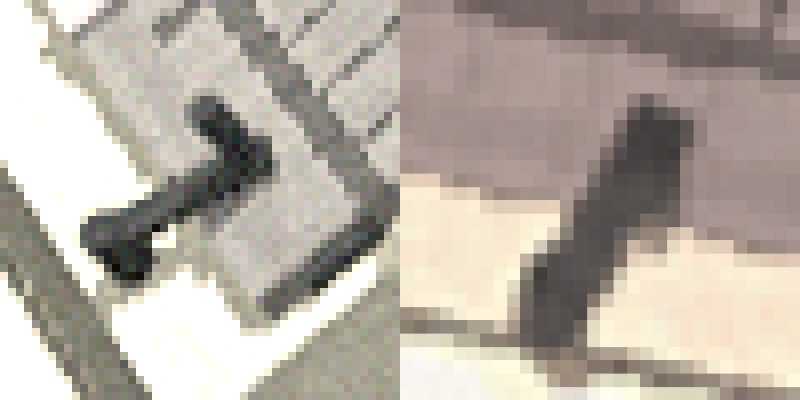

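```bash
python3 - <<'E'
from h import *
import cell,inspect
from cell import arm
s=arm.state();print(np.round(Rt.from_quat(s["eef_rot"]).as_matrix(),3)); print(arm, [x for x in dir(arm) if x[0]!='_'],[x for x in dir(cell) if x[0]!='_'])
print(world(Q,face(.15,-.033,.052)),world(Q,face(.15,.045,.052)))
print('jar approx')
def ray(n,px,z):
    c=C[n];d=np.linalg.inv(np.asarray(c["intrinsics"]))@[*px,1];R=np.asarray(c["R"]);d=R.T@d;o=-R.T@np.asarray(c["t"]);return o+d*(z-o[2])/d[2]
print(ray("side",(202,221),0),ray("side",(379,400),0))
E
```

```text
[[-0.899  0.438 -0.001]
 [ 0.438  0.899 -0.001]
 [ 0.    -0.001 -1.   ]]
<Robot object at 0x7f67bc5cba10> ['PlanningError', 'sign_off', 'state'] ['arm', 'get_calibration', 'snapshot']
[0.69058225 0.00832941 0.17863237] [0.70512253 0.08496217 0.17863237]
jar approx
[0.50707691 0.39415106 0.        ] [ 0.53557301 -0.43248007  0.        ]
```

Call:
send_rows --motion '[[[0,40,0],0,85],[[0,80,0],0,85],[[0,120,0],0,85],[[0,160,0],0,85],[[0,200,0],0,85],[[0,240,0],0,85],[[0,280,0],0,85],[[0,320,0],0,85],[[0,320,0],0,85],[[0,320,0],0,85]]'

```text
t: 0.93
position: [0.3596, 0.7372, 0.1968]
eef_rot: [0.225, 0.974, 0.015, 0.004]
contact_force: [-0.3, -0.0, 0.3]
grip_width: 0.085
```

```bash
cat > st.py <<'E'
from h import *
from cell import arm
s=arm.state();np.set_printoptions(precision=3,suppress=True)
print('t',round(s["t"],2),'pos',s["position"],'grip',s["grip_width"]);print('F',s["contact_force"]);print(Rt.from_quat(s["eef_rot"]).as_matrix());print('q',s["joint_positions"])
R=Rt.from_quat(s["eef_rot"]).as_matrix()
p=rz(Q[2]).T@(s["position"]-[Q[0],Q[1],0]); d=p-[-.135,0,.05]
print('case xyz',p,'s,y,h',d@U,d[1],d@N,'axis case',rz(Q[2]).T@R[:,2],'y',rz(Q[2]).T@R[:,1])
E
python3 st.py
```

```text
t 0.93 pos [0.36  0.737 0.197] grip 0.08504163509513851
F [-0.317 -0.049  0.331]
[[-0.899  0.438  0.014]
 [ 0.438  0.898  0.028]
 [ 0.     0.031 -1.   ]]
q [1.117 0.897 1.23  1.873 0.    1.571]
case xyz [-0.503  0.621  0.197] s,y,h -0.2173079225219672 0.6214015735187033 0.3313290293258603 axis case [ 0.008  0.03  -1.   ] y [0.263 0.964 0.031]
```

Call:
send_rows --motion '[[[0,-40,-30],0,85],[[0,-80,-60],0,85],[[0,-80,-60],0,85]]'

```text
t: 1.18
position: [0.3226, 0.6615, 0.2621]
eef_rot: [0.225, 0.974, 0.02, 0.005]
contact_force: [-0.7, 0.0, 2.6]
grip_width: 0.0852
```

```bash
python3 st.py
```

```text
t 1.18 pos [0.323 0.661 0.262] grip 0.08520884116808758
F [-0.722  0.003  2.617]
[[-0.899  0.438  0.018]
 [ 0.438  0.898  0.036]
 [-0.     0.04  -0.999]]
q [ 1.117  0.581  0.866  1.814 -0.     1.571]
case xyz [-0.525  0.54   0.262] s,y,h -0.19795505567554786 0.5401116898240649 0.39758354375350363 axis case [ 0.011  0.039 -0.999] y [0.263 0.964 0.04 ]
```

Call:
send_rows --motion '[[[-24,-30,-26],0,85],[[-48,-59,-53],0,85],[[-72,-89,-79],-2,85],[[-96,-119,-106],-4,85],[[-120,-148,-132],-6,85],[[-144,-178,-158],-8,85],[[-168,-208,-185],-10,85],[[-192,-238,-211],-12,85],[[-216,-267,-238],-14,85],[[-240,-297,-264],-15.3,85],[[-264,-327,-264],-15.3,85],[[-289,-356,-264],-15.3,85],[[-313,-386,-264],-15.3,85],[[-337,-416,-264],-15.3,85],[[-361,-445,-264],-15.3,85],[[-385,-475,-264],-15.3,85],[[-409,-505,-264],-15.3,85],[[-433,-535,-264],-15.3,85],[[-457,-564,-264],-15.3,85],[[-481,-594,-264],-15.3,85]]'

```text
t: 2.85
position: [0.4878, -0.0848, 0.5027]
eef_rot: [0.093, 0.995, 0.019, 0.01]
contact_force: [1.0, 0.3, -0.9]
grip_width: 0.085
```

```bash
python3 st.py
```

```text
t 2.85 pos [ 0.488 -0.085  0.503] grip 0.0849937898588839
F [ 1.018  0.302 -0.904]
[[-0.982  0.185  0.023]
 [ 0.186  0.982  0.035]
 [-0.016  0.039 -0.999]]
q [-0.195  0.297  1.019  2.277  0.039 -0.007]
case xyz [-0.224 -0.162  0.503] s,y,h 0.1869064072879189 -0.16231734863858263 0.42181899263641487 axis case [ 0.016  0.039 -0.999] y [-0.001  0.999  0.039]
```

Call:
send_rows --motion '[[[0,0,-40],0,85],[[0,0,-80],0,85],[[0,0,-120],0,85],[[0,0,-160],0,85],[[0,0,-200],0,85],[[0,0,-240],0,85],[[0,0,-240],0,85]]'

```text
t: 3.43
position: [0.4559, -0.0784, 0.526]
eef_rot: [0.093, 0.995, 0.017, 0.029]
contact_force: [-0.2, 0.5, 0.1]
grip_width: 0.0845
```

```bash
python3 st.py
```

```text
t 3.43 pos [ 0.456 -0.078  0.526] grip 0.08451574894435424
F [-0.219  0.5    0.105]
[[-0.981  0.184  0.061]
 [ 0.186  0.982  0.028]
 [-0.054  0.039 -0.998]]
q [-0.194  0.212  0.972  2.277  0.039 -0.007]
case xyz [-0.256 -0.162  0.526] s,y,h 0.17361833636136204 -0.1619583263160835 0.4595012246866522 axis case [ 0.054  0.039 -0.998] y [-0.002  0.999  0.039]
```

Call:
send_rows --motion '[[[0,0,-600],0,85],[[0,0,-600],0,85],[[0,0,-600],0,85],[[0,0,-600],0,85],[[0,0,-600],0,85],[[0,0,-600],0,85],[[0,0,-600],0,85],[[0,0,-600],0,85]]'

```text
t: 4.1
position: [0.4135, -0.0737, 0.5487]
eef_rot: [0.094, 0.994, 0.015, 0.05]
contact_force: [0.7, 0.7, -0.9]
grip_width: 0.0849
```

```bash
python3 st.py
```

```text
t 4.1 pos [ 0.414 -0.074  0.549] grip 0.08485685595070887
F [ 0.702  0.68  -0.9  ]
[[-0.977  0.185  0.102]
 [ 0.188  0.982  0.02 ]
 [-0.096  0.038 -0.995]]
q [-0.203  0.105  0.907  2.277  0.04  -0.013]
case xyz [-0.299 -0.165  0.549] s,y,h 0.15182083390039205 -0.1651916359377197 0.5025334315899491 axis case [ 0.096  0.038 -0.995] y [-0.001  0.999  0.038]
```

Call:
send_rows --motion '[[[-300,0,-300],0,85],[[-300,0,-300],0,85],[[-300,0,-300],0,85]]'

```text
t: 4.35
position: [0.4711, -0.0854, 0.5534]
eef_rot: [0.094, 0.993, 0.013, 0.07]
contact_force: [-0.2, 0.6, -0.2]
grip_width: 0.0849
```

```bash
python3 st.py
```

```text
t 4.35 pos [ 0.471 -0.085  0.553] grip 0.08489798059492744
F [-0.222  0.615 -0.183]
[[-0.973  0.185  0.141]
 [ 0.189  0.982  0.012]
 [-0.136  0.038 -0.99 ]]
q [-0.203  0.245  1.087  2.277  0.04  -0.011]
case xyz [-0.24  -0.166  0.553] s,y,h 0.20264692481075436 -0.16602937890060185 0.4726170205338234 axis case [ 0.136  0.038 -0.99 ] y [-0.001  0.999  0.038]
```

Call:
send_rows --motion '[[[-250,0,-400],0,85],[[-250,0,-400],0,85],[[-250,0,-400],0,85],[[-250,0,-400],0,85],[[-250,0,-400],0,85],[[-250,0,-400],0,85]]'

```text
t: 4.85
position: [0.501, -0.0933, 0.5591]
eef_rot: [0.094, 0.992, 0.011, 0.089]
contact_force: [0.7, 0.6, -0.1]
grip_width: 0.085
```

```bash
python3 st.py
```

```text
t 4.85 pos [ 0.501 -0.093  0.559] grip 0.08495473673801386
F [ 0.674  0.585 -0.122]
[[-0.966  0.185  0.178]
 [ 0.189  0.982  0.005]
 [-0.174  0.038 -0.984]]
q [-0.207  0.321  1.201  2.277  0.041 -0.014]
case xyz [-0.209 -0.168  0.559] s,y,h 0.23115537155573324 -0.168182506182399 0.459613844124712 axis case [ 0.174  0.038 -0.984] y [-0.001  0.999  0.038]
```

Call:
send_rows --motion '[[[150,0,-400],0,85],[[150,0,-400],0,85]]'

```text
t: 5.02
position: [0.4513, -0.0852, 0.582]
eef_rot: [0.095, 0.99, 0.01, 0.102]
contact_force: [-1.8, 0.2, 1.4]
grip_width: 0.085
```

```bash
python3 st.py
```

```text
t 5.02 pos [ 0.451 -0.085  0.582] grip 0.08503214105331085
F [-1.756  0.244  1.448]
[[-0.961  0.186  0.203]
 [ 0.189  0.982 -0.   ]
 [-0.199  0.038 -0.979]]
q [-0.213  0.197  1.103  2.277  0.043 -0.018]
case xyz [-0.26  -0.169  0.582] s,y,h 0.20308103489696927 -0.1694968406149608 0.507274038029124 axis case [ 0.199  0.038 -0.979] y [-0.001  0.999  0.038]
```

Call:
send_rows --motion '[[[-60,0,-400],0,85],[[-60,0,-400],0,85],[[-60,0,-400],0,85]]'

```text
t: 5.27
position: [0.4294, -0.0822, 0.6035]
eef_rot: [0.095, 0.988, 0.007, 0.125]
contact_force: [0.1, 0.2, -0.7]
grip_width: 0.0848
```

Call:
send_rows --motion '[[[-60,0,-400],0,85],[[-60,0,-400],0,85],[[-60,0,-400],0,85]]'

```text
t: 5.52
position: [0.4096, -0.0792, 0.6205]
eef_rot: [0.095, 0.985, 0.005, 0.144]
contact_force: [-0.2, -0.2, 0.8]
grip_width: 0.0849
```

Call:
send_rows --motion '[[[-60,0,-400],0,85],[[-60,0,-400],0,85],[[-60,0,-400],0,85]]'

```text
t: 5.77
position: [0.3887, -0.0757, 0.6375]
eef_rot: [0.095, 0.982, 0.002, 0.165]
contact_force: [-0.7, 0.1, 0.6]
grip_width: 0.0845
```

```bash
python3 st.py
```

```text
t 5.77 pos [ 0.389 -0.076  0.638] grip 0.08449300461121854
F [-0.717  0.08   0.608]
[[-0.928  0.186  0.324]
 [ 0.188  0.982 -0.027]
 [-0.323  0.036 -0.946]]
q [-0.226  0.056  1.09   2.277  0.047 -0.025]
case xyz [-0.323 -0.172  0.638] s,y,h 0.18310141570945995 -0.17182226843766277 0.5890297901784254 axis case [ 0.323  0.034 -0.946] y [-0.     0.999  0.036]
```

Call:
send_rows --motion '[[[-150,0,-400],0,85],[[-150,0,-400],0,85],[[-150,0,-400],0,85]]'

```text
t: 6.02
position: [0.3887, -0.0759, 0.6521]
eef_rot: [0.095, 0.978, 0.0, 0.184]
contact_force: [-0.4, 0.5, -0.5]
grip_width: 0.0852
```

Call:
send_rows --motion '[[[-150,0,-400],0,85],[[-150,0,-400],0,85],[[-150,0,-400],0,85]]'

```text
t: 6.27
position: [0.3838, -0.0752, 0.6666]
eef_rot: [0.095, 0.975, -0.002, 0.203]
contact_force: [0.0, -0.6, 0.5]
grip_width: 0.0851
```

Call:
send_rows --motion '[[[-150,0,-400],0,85],[[-150,0,-400],0,85],[[-150,0,-400],0,85]]'

```text
t: 6.52
position: [0.3749, -0.0735, 0.6815]
eef_rot: [0.095, 0.97, -0.004, 0.222]
contact_force: [-0.2, -0.5, -0.3]
grip_width: 0.0848
```

Call:
send_rows --motion '[[[-150,0,-400],0,85],[[-150,0,-400],0,85],[[-150,0,-400],0,85]]'

```text
t: 6.77
position: [0.3631, -0.0712, 0.696]
eef_rot: [0.095, 0.966, -0.007, 0.242]
contact_force: [0.4, 0.3, 0.4]
grip_width: 0.085
```

```bash
python3 st.py
```

```text
t 6.77 pos [ 0.363 -0.071  0.696] grip 0.08502917594157654
F [0.437 0.31  0.363]
[[-0.865  0.187  0.465]
 [ 0.181  0.982 -0.059]
 [-0.468  0.033 -0.883]]
q [-0.232  0.027  1.219  2.277  0.05  -0.023]
case xyz [-0.349 -0.172  0.696] s,y,h 0.1953484806687859 -0.17213534608545053 0.6518611888224563 axis case [ 0.468  0.029 -0.883] y [0.001 0.999 0.033]
```

Call:
send_rows --motion '[[[-120,0,-400],0,85],[[-120,0,-400],0,85],[[-120,0,-400],0,85]]'

```text
t: 7.02
position: [0.3452, -0.0669, 0.7124]
eef_rot: [0.095, 0.96, -0.009, 0.263]
contact_force: [1.0, -0.8, -0.2]
grip_width: 0.0848
```

```bash
python3 st.py; cat > go.py <<'E'
# usage: go.py s y h [twist]: tool shift in mm to reach face coords with TCP
from h import *
from cell import arm
import sys
s=arm.state();R=Rt.from_quat(s["eef_rot"]).as_matrix()
t=world(Q,face(*[float(v)/1000 for v in sys.argv[1:4]]))
print(np.round(R.T@(t-s["position"])*1000,1),'world d',np.round((t-s["position"])*1000))
E
for p in "68 -75 120" "68 -85 25"; do python3 go.py $p;done
```

```text
t 7.02 pos [ 0.345 -0.067  0.712] grip 0.08477727449780897
F [ 0.968 -0.756 -0.232]
[[-0.843  0.188  0.504]
 [ 0.178  0.982 -0.068]
 [-0.507  0.032 -0.861]]
q [-0.231 -0.003  1.235  2.278  0.049 -0.02 ]
case xyz [-0.367 -0.171  0.712] s,y,h 0.18968846333410178 -0.1712926331518265 0.6758350385583807 axis case [ 0.508  0.027 -0.861] y [0.002 0.999 0.032]
[ 79.4  79.7 566. ] world d [ 233.   54. -525.]
[ 71.7  67.3 660.4] world d [ 285.   34. -603.]
```

Call:
send_rows --motion '[[[5,5,38],0,0],[[11,11,76],0,0],[[16,16,114],0,0],[[21,21,152],0,0],[[26,26,190],0,0],[[32,32,228],0,0],[[37,37,266],0,0],[[42,42,304],0,0],[[48,48,342],0,0],[[53,53,380],0,0],[[58,58,418],0,0],[[64,64,456],0,0],[[69,69,494],0,0],[[74,74,532],0,0],[[79,78,566],0,0],[[79,78,566],0,0],[[79,78,566],0,0]]'

```text
t: 8.43
position: [0.5767, -0.0145, 0.1775]
eef_rot: [0.095, 0.962, -0.01, 0.257]
contact_force: [-0.9, -1.0, -1.0]
grip_width: 0.0
```

```bash
python3 st.py; for p in "68 -80 28" "68 -80 60"; do python3 go.py $p;done
cat > pic.py <<'E'
import sys,cv2
from cell import snapshot
from ov import *
tag=sys.argv[1]
ims=[]
for n,x0,y0,w,h in(("side",230,90,200,210),("top",175,75,200,210)):
    im=snapshot(n);cv2.imwrite(f"pics/{n}_{tag}_full.png",im)
    a=cv2.resize(cv2.convertScaleAbs(im[y0:y0+h,x0:x0+w],alpha=1.8),(400,420),interpolation=cv2.INTER_CUBIC)
    ims.append(a)
cv2.imwrite(f"pics/{tag}.png",cv2.hconcat(ims))
E
python3 pic.py a1
```

```text
t 8.43 pos [ 0.577 -0.014  0.177] grip 3.562824253885945e-05
F [-0.884 -1.023 -0.987]
[[-0.85   0.188  0.492]
 [ 0.178  0.982 -0.067]
 [-0.496  0.03  -0.868]]
q [ 0.011 -0.377 -0.447  0.985 -0.073  0.189]
case xyz [-0.15  -0.077  0.177] s,y,h 0.06111633702551896 -0.07661761438234363 0.11279768864696363 axis case [ 0.496  0.026 -0.868] y [0.001 1.    0.03 ]
[-14.7  -5.3  83.7] world d [ 53. -13. -66.]
[-11.7  -4.5  51.8] world d [ 35. -10. -39.]
```

View pics/a1.png

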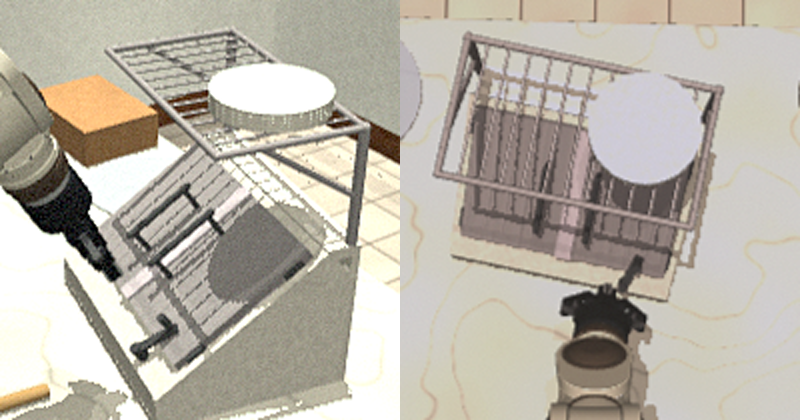

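```bash
python3 - <<'E'
from h import *
from cell import arm
X=np.array(arm.state()["position"])
print((proj("side",X)-[230,90])*2,(proj("top",X)-[175,75])*2+[400,0])
E
```

```text
[115.88351237 270.51485505] [605.50095493 286.67542556]
```

```bash
for p in "68 -80 28" "73 -95 28" "73 -110 28" "69 -127 28" "60 -142 28" "47 -155 28" "37 -160 28" "31 -162 28" "35 -162 90"; do python3 go.py $p;done
```

```text
[-8.9 -5.5 89.7] world d [ 51. -13. -73.]
[-14.1 -20.4  88.9] world d [ 53. -29. -70.]
[-14.4 -35.4  88.5] world d [ 50. -43. -70.]
[-10.7 -52.5  88.4] world d [ 43. -59. -73.]
[ -2.  -67.7  88.7] world d [ 33. -73. -78.]
[ 10.8 -80.9  89.5] world d [ 20. -84. -85.]
[ 20.7 -86.1  90.2] world d [ 11. -87. -91.]
[ 26.6 -88.2  90.6] world d [  6. -88. -94.]
[ 27.8 -86.6  28.5] world d [-25. -82. -41.]
```

Call:
send_rows --motion '[[[-3,-2,30],0,0],[[-6,-4,60],0,0],[[-9,-5,88],0,0],[[-9,-5,88],0,0],[[-9,-5,88],0,0],[[-9,-5,88],0,0]]'

```text
t: 9.03
position: [0.6302, -0.0275, 0.1174]
eef_rot: [0.095, 0.96, -0.009, 0.264]
contact_force: [0.2, 0.4, -0.4]
grip_width: -0.0004
```

```bash
python3 st.py;for p in "73 -95 28" "73 -110 28" "69 -127 28" "60 -142 28" "47 -155 28" "37 -160 28" "31 -162 28" "35 -162 90"; do python3 go.py $p;done
```

```text
t 9.03 pos [ 0.63  -0.027  0.117] grip -0.0003812697862785719
F [ 0.223  0.421 -0.372]
[[-0.843  0.188  0.504]
 [ 0.178  0.982 -0.068]
 [-0.508  0.033 -0.861]]
q [-0.017 -0.241 -0.466  0.815 -0.059  0.165]
case xyz [-0.095 -0.079  0.117] s,y,h 0.07171583519982934 -0.0794558456866087 0.032026599974174876 axis case [ 0.508  0.027 -0.861] y [0.002 0.999 0.033]
[ -1.9 -15.6   3.5] world d [  0. -16.  -3.]
[ -2.1 -30.6   3.1] world d [ -2. -31.  -3.]
[  1.5 -47.7   2.9] world d [ -9. -47.  -5.]
[ 10.2 -62.9   3.2] world d [-19. -60. -10.]
[ 23.  -76.1   3.9] world d [-32. -71. -17.]
[ 32.8 -81.3   4.5] world d [-41. -74. -23.]
[ 38.8 -83.4   4.9] world d [-46. -75. -27.]
[ 39.6 -81.7 -57.2] world d [-78. -69.  26.]
```

Call:
send_rows --motion '[[[-1,-8,3],0,0],[[-2,-16,3],0,0],[[-2,-24,3],0,0],[[-2,-31,3],0,0],[[0,-40,3],0,0],[[2,-48,3],0,0],[[6,-55,3],0,0],[[10,-63,3],0,0],[[16,-70,4],0,0],[[23,-76,4],0,0],[[28,-79,4],0,0],[[33,-81,4],0,0],[[37,-83,4],0,0],[[37,-83,4],0,0]]'

```text
t: 10.2
position: [0.5837, -0.1026, 0.0887]
eef_rot: [0.095, 0.96, -0.009, 0.262]
contact_force: [-0.3, -0.0, 0.9]
grip_width: -0.0002
```

```bash
python3 st.py;python3 pic.py a2
```

```text
t 10.2 pos [ 0.584 -0.103  0.089] grip -0.00018311835530993316
F [-0.286 -0.03   0.885]
[[-0.845  0.188  0.501]
 [ 0.178  0.982 -0.068]
 [-0.504  0.032 -0.863]]
q [-0.187 -0.326 -0.587  0.781  0.026  0.018]
case xyz [-0.126 -0.162  0.089] s,y,h 0.02936993328573452 -0.1618795265441074 0.026707031767048937 axis case [ 0.504  0.027 -0.863] y [0.002 0.999 0.032]
```

View pics/a2.png

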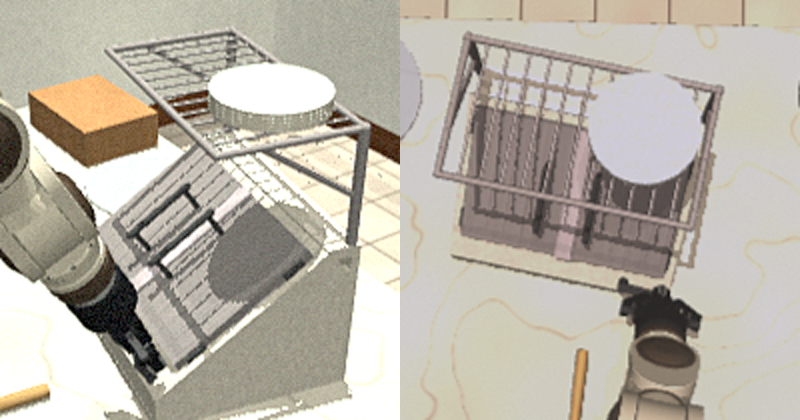

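```bash
for p in "25 -162 100" "140 -33 120" "140 -33 100" "140 -33 31"; do python3 go.py $p;done
```

```text
[ 11.2   1.3 -72.5] world d [-46.   8.  57.]
[-99.5 133.  -98.3] world d [ 60. 120. 139.]
[-101.1  132.5  -78.4] world d [ 71. 117. 123.]
[-106.7  130.8   -9.6] world d [110. 110.  66.]
```

Call:
send_rows --motion '[[[3,0,-25],0,0],[[6,1,-50],0,20],[[0,10,-85],0,50],[[-20,40,-98],0,50],[[-45,70,-98],0,50],[[-75,100,-98],0,50],[[-99,130,-98],0,50],[[-100,132,-98],0,50],[[-100,132,-98],0,50],[[-100,132,-98],0,50]]'

```text
t: 11.13
position: [0.6444, 0.0162, 0.2277]
eef_rot: [0.095, 0.961, -0.009, 0.261]
contact_force: [-0.1, -0.8, -0.2]
grip_width: 0.0497
```

```bash
python3 st.py;python3 pic.py a3;  for p in "140 -33 31"; do python3 go.py $p;done
```

```text
t 11.13 pos [0.644 0.016 0.228] grip 0.049666052534221315
F [-0.142 -0.759 -0.242]
[[-0.846  0.187  0.5  ]
 [ 0.177  0.982 -0.067]
 [-0.503  0.032 -0.863]]
q [ 0.07  -0.211 -0.226  1.036 -0.103  0.24 ]
case xyz [-0.089 -0.034  0.228] s,y,h 0.1397871302534313 -0.03390065834210081 0.11906681339017729 axis case [ 0.504  0.027 -0.863] y [0.001 1.    0.032]
[-7.6 -0.3 88.1] world d [ 50.  -8. -72.]
```

View pics/a3.png

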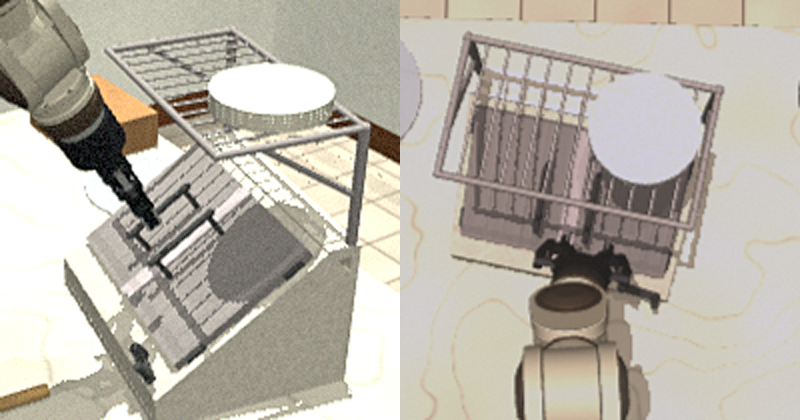

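Call:
send_rows --motion '[[[-2,0,25],0,50],[[-4,0,50],0,50],[[-6,0,72],0,50],[[-7,0,87],0,50],[[-7,0,87],0,50],[[-7,0,87],0,50]]'

```text
t: 11.73
position: [0.6932, 0.0078, 0.1563]
eef_rot: [0.096, 0.96, -0.01, 0.261]
contact_force: [-0.6, 0.0, 1.1]
grip_width: 0.0505
```

```bash
python3 st.py;python3 pic.py a4
```

```text
t 11.73 pos [0.693 0.008 0.156] grip 0.05048699231209483
F [-0.588  0.015  1.087]
[[-0.845  0.189  0.5  ]
 [ 0.179  0.981 -0.068]
 [-0.503  0.032 -0.863]]
q [ 0.049 -0.09  -0.258  0.882 -0.093  0.224]
case xyz [-0.039 -0.033  0.156] s,y,h 0.13940561375406563 -0.033060819576759375 0.0321236716886351 axis case [ 0.504  0.026 -0.863] y [0.003 0.999 0.032]
```

View pics/a4.png

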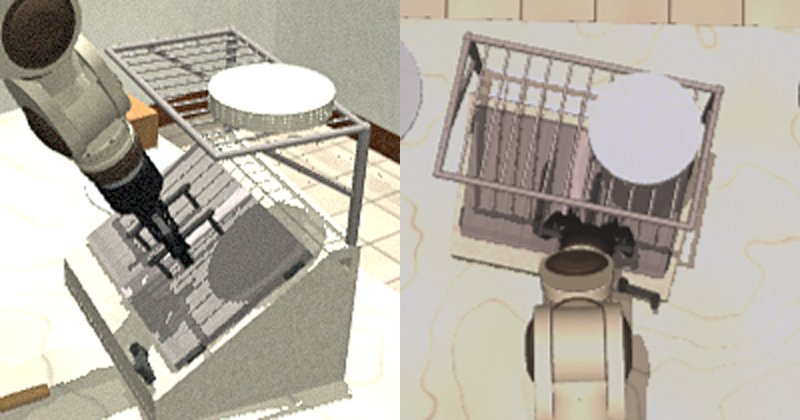

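Call:
send_rows --motion '[[[0,0,0],0,0],[[0,0,0],0,0],[[0,0,0],0,0],[[0,0,0],0,0],[[0,0,0],0,0],[[0,0,0],0,0]]' --squeeze 35

```text
t: 12.33
position: [0.6948, 0.0118, 0.1587]
eef_rot: [0.093, 0.96, -0.007, 0.263]
contact_force: [-0.9, 13.2, 3.3]
grip_width: 0.0087
```

```bash
python3 st.py
```

```text
t 12.33 pos [0.695 0.012 0.159] grip 0.008726795824536783
F [-0.933 13.201  3.286]
[[-0.844  0.183  0.504]
 [ 0.176  0.982 -0.062]
 [-0.506  0.037 -0.862]]
q [ 0.053 -0.091 -0.255  0.881 -0.089  0.223]
case xyz [-0.038 -0.029  0.159] s,y,h 0.14143755358013638 -0.02883654323195112 0.033653933192541355 axis case [ 0.506  0.033 -0.862] y [-0.003  0.999  0.037]
```

```bash
cat > arc.py <<'E'
from h import *
from cell import arm
import sys
# arc.py sign L phi0 phi1 n y0 : tool shifts relative to pose now(commanded at phi0); sign -1 right,+1 left
sg,L,p0,p1,n,yo=[float(v) for v in sys.argv[1:7]]
R=Rt.from_quat(arm.state()["eef_rot"]).as_matrix()
f=lambda p:(-sg*(L*np.cos(p)-.052*np.sin(p)),L*np.sin(p)+.052*np.cos(p))
for p in np.linspace(p0,p1,int(n)+1)[1:]:
    dy=f(p)[0]-f(p0)[0]+yo/1000;dh=f(p)[1]-f(p0)[1]
    print(round(p,2),np.round(R.T@rz(Q[2])@(np.array([0,dy,0])+dh*N)*1000).astype(int).tolist())
E
python3 arc.py -1 .132 0 .8 10 4
```

```text
0.08 [1, 0, -10]
0.16 [2, -5, -20]
0.24 [2, -11, -30]
0.32 [3, -18, -39]
0.4 [3, -25, -48]
0.48 [4, -33, -56]
0.56 [4, -42, -63]
0.64 [5, -51, -70]
0.72 [5, -61, -76]
0.8 [5, -71, -81]
```

Call:
send_rows --motion '[[[1,2,-5],0,0],[[1,0,-10],0,0],[[2,-5,-20],0,0],[[2,-11,-30],0,0],[[3,-18,-39],0,0],[[3,-25,-48],0,0],[[4,-33,-56],0,0],[[4,-42,-63],0,0],[[5,-51,-70],0,0],[[5,-61,-76],0,0],[[5,-71,-81],0,0]]'

```text
t: 13.25
position: [0.6355, -0.0529, 0.2246]
eef_rot: [0.094, 0.96, -0.007, 0.263]
contact_force: [-8.7, 11.7, 8.6]
grip_width: 0.0091
```

```bash
python3 st.py;python3 pic.py a5;python3 arc.py -1 .132 0.8 1.4 7 0
```

```text
t 13.25 pos [ 0.635 -0.053  0.225] grip 0.009054656650288408
F [-8.677 11.718  8.648]
[[-0.844  0.184  0.503]
 [ 0.176  0.982 -0.063]
 [-0.506  0.036 -0.862]]
q [-0.071 -0.239 -0.257  1.021 -0.027  0.116]
case xyz [-0.085 -0.103  0.225] s,y,h 0.14134338941242983 -0.10342833279016866 0.11412185444643351 axis case [ 0.506  0.032 -0.862] y [-0.002  0.999  0.036]
0.89 [0, -11, -5]
0.97 [0, -23, -8]
1.06 [0, -35, -11]
1.14 [0, -47, -12]
1.23 [0, -59, -13]
1.31 [0, -71, -12]
1.4 [-1, -83, -10]
```

View pics/a5.png

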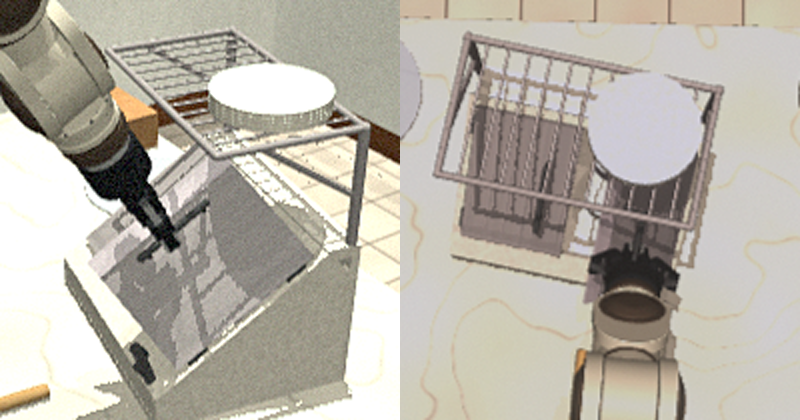

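Call:
send_rows --motion '[[[0,-11,-5],0,0],[[0,-23,-8],0,0],[[0,-35,-11],0,0],[[0,-47,-12],0,0],[[0,-59,-13],0,0],[[0,-71,-12],0,0],[[-1,-83,-10],0,0],[[-1,-86,-9],0,0],[[-1,-86,-9],0,0]]'

```text
t: 14.1
position: [0.6153, -0.1397, 0.2295]
eef_rot: [0.096, 0.96, -0.009, 0.262]
contact_force: [-13.6, 2.5, 10.6]
grip_width: 0.0084
```

```bash
python3 st.py;python3 pic.py a6
```

```text
t 14.1 pos [ 0.615 -0.14   0.23 ] grip 0.008397288576261812
F [-13.606   2.506  10.612]
[[-0.844  0.189  0.502]
 [ 0.179  0.981 -0.068]
 [-0.506  0.032 -0.862]]
q [-0.249 -0.252 -0.258  1.036  0.058 -0.035]
case xyz [-0.088 -0.192  0.23 ] s,y,h 0.14117491759515335 -0.1924662667025417 0.12030596000142679 axis case [ 0.506  0.027 -0.862] y [0.003 0.999 0.032]
```

View pics/a6.png

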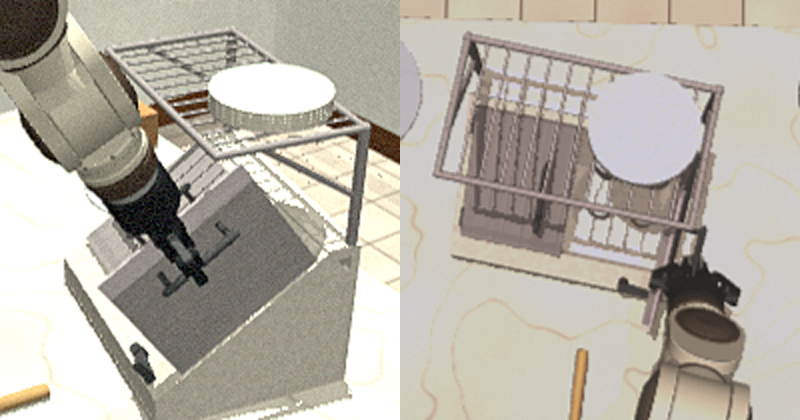

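Call:
send_rows --motion '[[[0,0,0],0,15],[[0,0,0],0,26],[[0,0,0],0,28],[[0,-2,-12],0,28],[[0,-4,-35],0,28],[[0,-5,-65],0,28],[[0,-5,-95],0,28],[[0,-5,-95],0,28]]'

```text
t: 14.87
position: [0.5669, -0.1373, 0.3171]
eef_rot: [0.095, 0.959, -0.01, 0.266]
contact_force: [-0.3, 0.2, 1.6]
grip_width: 0.0278
```

```bash
python3 st.py;python3 pic.py a7; for p in "140 -150 260" "140 49 130" "140 49 31"; do python3 go.py $p;done
```

```text
t 14.87 pos [ 0.567 -0.137  0.317] grip 0.027789745089271647
F [-0.267  0.185  1.625]
[[-0.84   0.188  0.508]
 [ 0.177  0.982 -0.07 ]
 [-0.512  0.031 -0.858]]
q [-0.271 -0.338 -0.155  1.218  0.069 -0.055]
case xyz [-0.136 -0.199  0.317] s,y,h 0.15211186908312055 -0.19908762332386404 0.21958928184686297 axis case [ 0.512  0.026 -0.858] y [0.001 1.    0.031]
[ 13.9  49.9 -43. ] world d [-24.  54.  32.]
[  7.2 245.5  91.9] world d [ 86. 236. -75.]
[ -0.6 243.1 190.5] world d [ 142.  225. -156.]
```

View pics/a7.png

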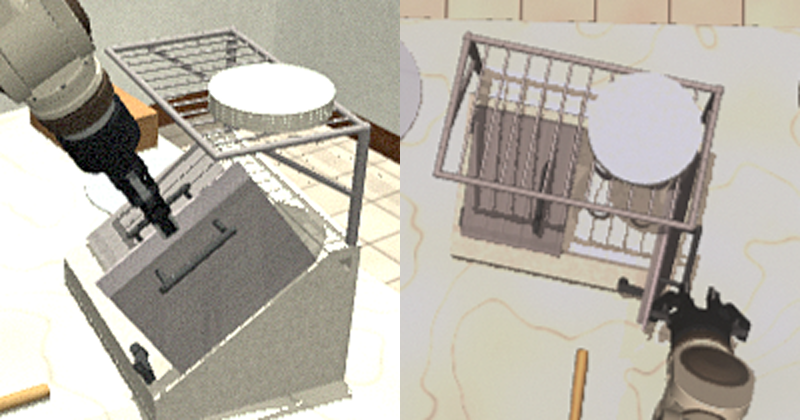

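Call:
send_rows --motion '[[[4,20,-15],0,40],[[6,55,-15],0,50],[[7,95,-12],0,50],[[7,135,-5],0,50],[[7,170,10],0,50],[[7,205,30],0,50],[[7,235,55],0,50],[[7,245,90],0,50],[[7,246,92],0,50],[[7,246,92],0,50],[[7,246,92],0,50]]'

```text
t: 15.88
position: [0.6538, 0.0991, 0.2341]
eef_rot: [0.095, 0.96, -0.01, 0.261]
contact_force: [-1.0, -1.2, 1.7]
grip_width: 0.0503
```

```bash
python3 st.py;python3 pic.py a8; for p in "140 49 32"; do python3 go.py $p;done
```

```text
t 15.88 pos [0.654 0.099 0.234] grip 0.05030986325542675
F [-0.962 -1.176  1.733]
[[-0.845  0.188  0.5  ]
 [ 0.178  0.982 -0.068]
 [-0.504  0.032 -0.863]]
q [ 0.228 -0.152 -0.161  1.062 -0.18   0.379]
case xyz [-0.095  0.049  0.234] s,y,h 0.1383622885713572 0.04934550523410814 0.1279144582773738 axis case [ 0.504  0.026 -0.863] y [0.002 1.    0.032]
[-7.7 -2.6 97.2] world d [ 55. -11. -80.]
```

View pics/a8.png

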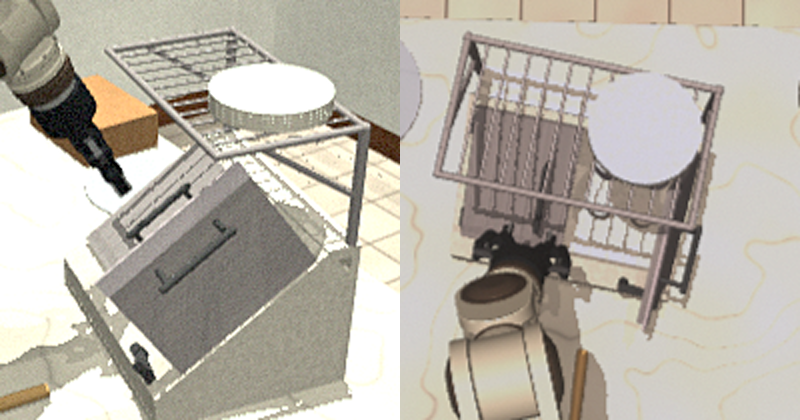

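Top view: the gripper is centred at (525,245) over the left bar's lower end near (540,230); the right door stands open. Next: descend and grip.

Call:
send_rows --motion '[[[-2,-1,30],0,50],[[-4,-2,60],0,50],[[-7,-2,82],0,50],[[-8,-2,96],0,50],[[-8,-2,96],0,50],[[-8,-2,96],0,50],[[-8,-2,96],0,0],[[-8,-2,96],0,0],[[-8,-2,96],0,0],[[-8,-2,96],0,0],[[-8,-2,96],0,0],[[-8,-2,96],0,0]]' --squeeze 35

```text
t: 16.98
position: [0.7086, 0.0887, 0.1575]
eef_rot: [0.096, 0.96, -0.01, 0.263]
contact_force: [-5.6, -4.3, 4.8]
grip_width: 0.0086
```

```bash
python3 st.py;python3 pic.py a9; python3 arc.py 1 .120 0 .8 10 0; echo; python3 arc.py 1 .120 .8 1.42 7 0
```

```text
t 16.98 pos [0.709 0.089 0.157] grip 0.008563696787777275
F [-5.579 -4.259  4.819]
[[-0.844  0.189  0.503]
 [ 0.178  0.982 -0.069]
 [-0.507  0.031 -0.862]]
q [ 0.19  -0.029 -0.197  0.895 -0.164  0.346]
case xyz [-0.039  0.049  0.157] s,y,h 0.14007748134609138 0.04932531474994847 0.03312984749099042 axis case [ 0.507  0.025 -0.862] y [0.003 1.    0.031]
0.08 [1, 5, -9]
0.16 [2, 10, -18]
0.24 [2, 16, -27]
0.32 [3, 23, -34]
0.4 [4, 31, -42]
0.48 [5, 39, -48]
0.56 [5, 47, -54]
0.64 [6, 56, -60]
0.72 [6, 66, -64]
0.8 [7, 75, -68]

0.89 [0, 11, -3]
0.98 [1, 22, -6]
1.07 [1, 34, -7]
1.15 [1, 45, -7]
1.24 [2, 57, -7]
1.33 [2, 68, -5]
1.42 [2, 80, -2]
```

View pics/a9.png

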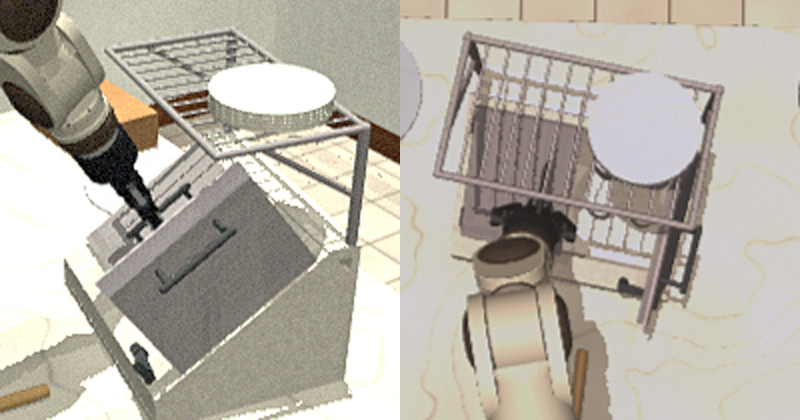

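Call:
send_rows --motion '[[[1,2,-5],0,0],[[1,5,-9],0,0],[[2,10,-18],0,0],[[2,16,-27],0,0],[[3,23,-34],0,0],[[4,31,-42],0,0],[[5,39,-48],0,0],[[5,47,-54],0,0],[[6,56,-60],0,0],[[6,66,-64],0,0],[[7,75,-68],0,0]]'

```text
t: 18.0
position: [0.6821, 0.1678, 0.2162]
eef_rot: [0.096, 0.96, -0.01, 0.263]
contact_force: [-7.0, -6.5, 7.7]
grip_width: 0.0086
```

```bash
python3 st.py;python3 pic.py b1
```

```text
t 18.0 pos [0.682 0.168 0.216] grip 0.00856484975105156
F [-6.995 -6.522  7.688]
[[-0.843  0.19   0.503]
 [ 0.179  0.981 -0.071]
 [-0.507  0.031 -0.861]]
q [ 0.336 -0.039 -0.09   1.037 -0.234  0.477]
case xyz [-0.08   0.122  0.216] s,y,h 0.14038448862649117 0.12205431092565514 0.10462967560958907 axis case [ 0.507  0.024 -0.861] y [0.004 1.    0.031]
```

View pics/b1.png

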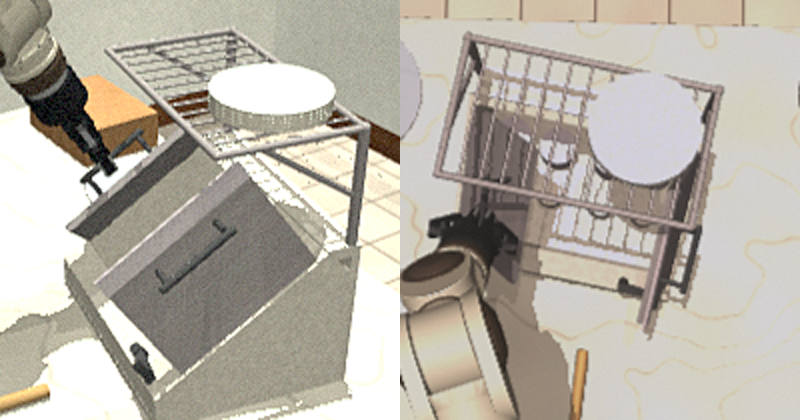

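Call:
send_rows --motion '[[[0,11,-3],0,0],[[1,22,-6],0,0],[[1,34,-7],0,0],[[1,45,-7],0,0],[[2,57,-7],0,0],[[2,68,-5],0,0],[[2,80,-2],0,0],[[2,83,-1],0,0],[[2,83,-1],0,0]]'

```text
t: 18.85
position: [0.6971, 0.2521, 0.2179]
eef_rot: [0.095, 0.96, -0.009, 0.264]
contact_force: [1.1, -0.1, 6.4]
grip_width: 0.0085
```

```bash
python3 st.py;python3 pic.py b2
```

```text
t 18.85 pos [0.697 0.252 0.218] grip 0.008486458997195686
F [ 1.066 -0.093  6.366]
[[-0.843  0.187  0.505]
 [ 0.178  0.982 -0.067]
 [-0.508  0.034 -0.861]]
q [ 0.456  0.078  0.035  1.07  -0.286  0.586]
case xyz [-0.081  0.208  0.218] s,y,h 0.14054728681720519 0.2077507912751989 0.10656709526865481 axis case [ 0.508  0.029 -0.861] y [0.001 0.999 0.034]
```

View pics/b2.png

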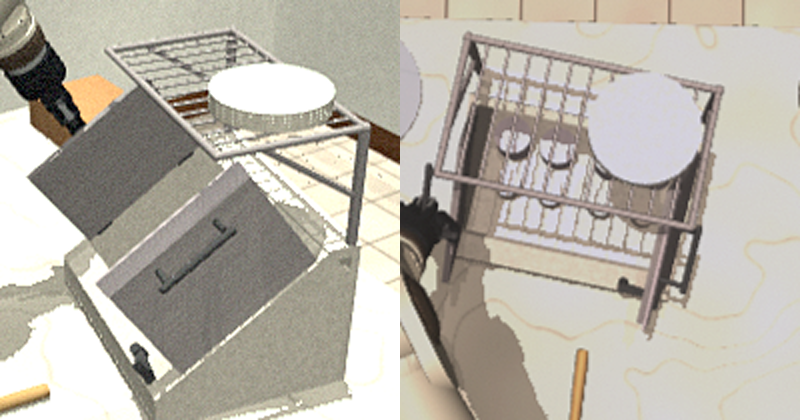

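Call:
send_rows --motion '[[[0,0,0],0,15],[[0,0,0],0,26],[[0,0,0],0,28],[[0,2,-12],0,28],[[0,5,-35],0,28],[[0,8,-65],0,28],[[0,10,-100],0,28],[[0,20,-140],0,28],[[0,20,-160],0,28],[[0,20,-160],0,28],[[0,20,-160],0,28],[[0,20,-160],0,28]]'

```text
t: 19.95
position: [0.6195, 0.2813, 0.3534]
eef_rot: [0.095, 0.96, -0.01, 0.261]
contact_force: [0.4, -0.5, 0.6]
grip_width: 0.0283
```

```bash
python3 st.py;python3 pic.py b3
```

```text
t 19.95 pos [0.619 0.281 0.353] grip 0.02828813256022605
F [ 0.356 -0.465  0.556]
[[-0.845  0.188  0.5  ]
 [ 0.178  0.982 -0.068]
 [-0.504  0.031 -0.863]]
q [ 0.563  0.017  0.242  1.375 -0.331  0.689]
case xyz [-0.163  0.222  0.353] s,y,h 0.15130208215735375 0.2219481151441069 0.2644160625457239 axis case [ 0.504  0.026 -0.863] y [0.001 1.    0.031]
```

View pics/b3.png

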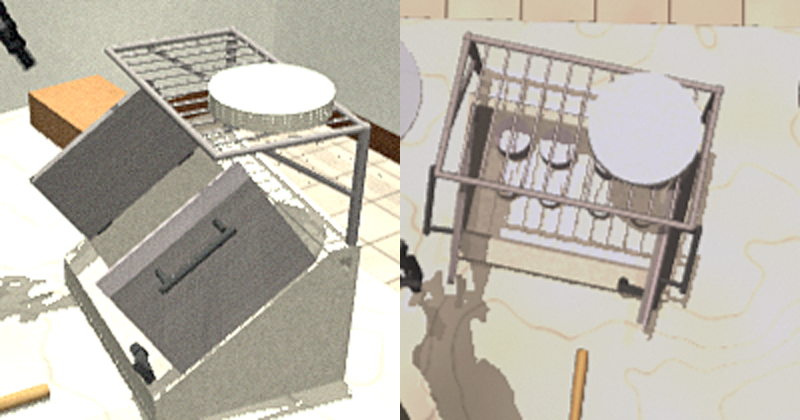

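View pics/side_b3_full.png

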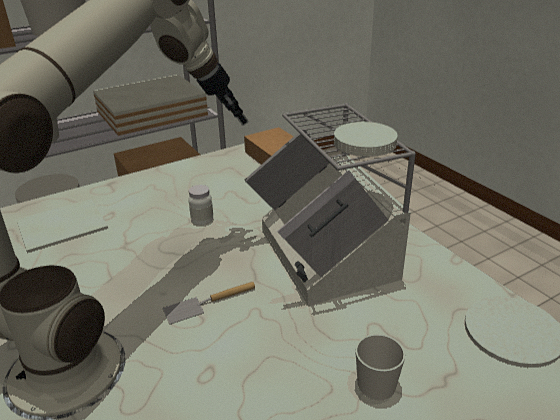

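View pics/top_b3_full.png

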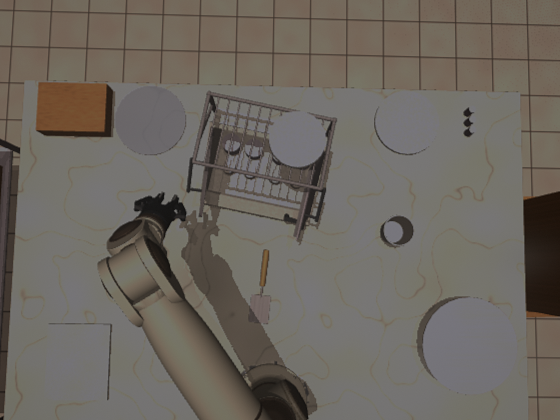

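Both doors stand open, the catch is turned aside, the bystanders are where they were (jar (201,205), tub (380,365), spatula (210,300) in the side view), and the arm is clear. I'm handing in.

```bash
python3 -c "
from cell import arm
print(arm.sign_off())"
```

```text
the job is handed in; nothing more can be done
None
```

The case is open, and I handed the job in at about 20 s of the 72 s allowed. I turned the catch aside first, then opened the right door, then the left. No verdict came back, so the figures below are my own estimates.

- **Doors:** from how far the handles moved, the right door stands at about 1.4 rad and the left at about 1.45 rad. In the last pictures both were still standing open after I let go.
- **Catch:** I judge it at about 1.5 rad from the top view, where its bar lies along the front edge.
- **Jar, tub and spatula:** they look unmoved in both camera views. The jar in particular was never near the arm's path.
- **Arm:** it was clear of everything at hand-in, with a contact force under 1 N. The highest force I read while opening the doors was about 17 N.

**What disagreed with the description:**
- **Tool tilt:** the moves offer no tilt, so I tilted the tool about 30° by repeatedly sending targets just out of reach. Each one left a few degrees of tilt behind.
- **Handle position:** the pictures put the handles about 30 mm farther up the slope than the shelf-rod measurements imply. I went by the pictures, and both grips held.
- **Sideways offset:** the right handle was about 4–5 mm farther left than my fit said. I corrected for this before gripping the left one.

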